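Hang the coat hanger over the drip tray

TASK

Take the coat hanger with the sloping shoulders out of the slotted block, hook it over the rail of the drying stand at the open end where there is no wire shelf, then slide it along under the shelf until its hook sits on the black sleeve above the drip tray. Leave it hanging free and at rest, upright and square across the rail, and leave the other things as they are.

Things in the scene. Friction and masses are not known exactly. Their poses are not given: they have to be found in the camera images.
- hanger: The hanger to hang: small wooden coat hanger with sloping shoulders, straight bottom bar 20 mm high and steel hook; 200 mm wide along own x, wood 12 mm thick along y, 179 mm high along z, about 0.12 kg. Stands upright in one of the block's two slots, own +x roughly away from the robot. Origin: middle of the underside of the bottom bar.
- shoulder (a point): On the hanger's near shoulder (own x = -65, z = 62.5 mm), axes as the hanger's: a good place to grip across the 12 mm. The shoulder is a straight bar 22 mm deep; its centre line falls from z = 95 mm at x = 0 to 45 mm at x = +-100 mm. Under it is open space down to the bottom bar, but a 12 mm wide post at x = +-94 mm joins the two.
- hook (a point): Inside of the top of the hanger's hook (own x = 0, z = 171 mm): the point that rests on the rail's top. Axes as the hanger's. The hook is 8 mm round steel: a stem from the shoulders (their top at x = 0: z = 107 mm), then on the -x side up into a half circle of 16 mm inner radius and over to the tip on the +x side.
- hook_tip (a point): Tip of the hook (own x = 20, z = 150 mm; its lowest point z = 146 mm). The mouth, facing the hanger's own +x, is the 35 to 40 mm high gap between the tip and the shoulder below. To hook on, the rail enters the mouth from +x with the hanger 25 to 45 mm above its hanging height, then the hanger is lowered.
- clip_hanger: Not to be touched: the other hanger, a straight low wooden bar 190 mm long with two steel clips and a hook, without shoulders, 109 mm high; stands in the other slot of the block. Origin: middle of its underside.
- block: Dark wooden slotted block, fixed, 140 mm (x) by 170 mm (y), 30 mm high; two slots along its x, at y = +45 and -45 mm, 14 mm wide, floor 6 mm above the counter. Origin: centre of its underside on the counter.
- airer: White drying stand, fixed. Origin on the counter below the middle of its rail; own y along the rail, x away from the robot, turned a little left. Steel rail 16 mm thick, y from -260 to 260 mm, axis 250 mm up, a 34 mm ball on each end; carried from behind only, by level 14 mm arms at rail height at y = +-240 mm from posts at x = 160 mm. Feet 12 mm high at y = +-240 mm, x from -50 to 200 mm.
- rail_open (a point): On the rail's axis (airer y = -130, z = 250 mm), in the middle of its open end, on the robot's right: no shelf above from y = -240 to -30 mm, and free in front and below except for low things on the counter. Axes as the airer's.
- shelf_corner (a point): Near right corner of the stand's wire shelf (airer x = -75, y = -30, z = 281 mm). The shelf reaches to x = 160, y = 240 mm; underside of its 8 mm rim wire 27 mm above the rail's axis. A hooked hanger has 11 mm of room above its hook there: too little to hook on or off. A vertical gripper does not fit: hold the near shoulder with the tool tilted, pointing away from the robot and down.
- mark (a point): Centre of the black rubber sleeve on the rail, on the rail's axis (250 mm above the counter): a band 26 mm long, 1 mm thicker than the rail, somewhere under the wire shelf. Axes as the airer's: y along the rail. It does not hinder the hook. A released hanger swings a little for 2 to 3 s.
- drip_tray: Flat grey tray, fixed, 220 mm (x) by 130 mm (y), 18 mm high, on the counter right below the sleeve. Origin: centre of its underside.
- jar: Glass jar 56 mm across, 55 mm high, standing under the open end of the rail; a bystander. Origin: centre of its underside.
- can: Aluminium spray can 54 mm across, 110 mm high, between robot and stand; a bystander. Origin: centre of its underside.
- detergent: White detergent bottle 84 mm across, 180 mm high, to the robot's left; a bystander. Origin: centre of its underside.
- cup: White plastic measuring cup 66 mm across, 60 mm high, beyond the block; a bystander. Origin: centre of its underside.
- brush: Brush, under 250 mm long and 40 mm high, lying on the counter in front of the robot; a bystander. Origin on its underside.
There are look-alikes about, which are no part of the job. Leave any turquoise look-alike of the hanger alone.

How it is judged (in metres and radians):
On the way:
1. the hanger is hooked over the rail at its open end, to the right of the shelf (x of hook in the frame of airer between -0.015 and 0.015 m and y of hook in the frame of airer between -0.24 and -0.03 m and z of hook in the frame of airer between 0.25 and 0.272 m), for 0.1 s.
At the end, for the whole second after the job is handed in: The hanger hangs by its hook on the rail, released and at rest (under 0.03 m/s), the hook within 12 mm of the middle of the sleeve along the rail, upright within 0.2 rad and square across the rail within 0.3 rad (x of hook in the frame of mark between -0.012 and 0.012 m and y of hook in the frame of mark between -0.012 and 0.012 m and z of hook in the frame of mark between 0.002 and 0.014 m and angle between hanger's own z axis and vertical below 0.2 rad and angle between the x axis of hanger and the x axis of airer, either way round below 0.3 rad and linear speed of hanger below 0.03 m/s and contact force between hanger and the fingers below 0.1 N); the robot touches nothing.
It fails at once if a bystander is moved more than 30 mm (distance of any of clip_hanger, jar, can, detergent, cup, brush from where it was at the start of the episode above 0.03 m).
It fails at once if the clip hanger is tipped over (angle between clip_hanger's own z axis and vertical above 0.35 rad).
It also fails if it takes over 54 s, if anything falls off the work surface, if the arm or the gripper's body presses on something with over 40 N, if the wrist force passes 120 N, or if a joint passes its speed limit or range.

ROBOT

A 6-joint arm with a two-finger parallel gripper is mounted at the origin on the work surface. World frame = base frame: x ahead of the robot, y to its left, z up, the work surface at z = 0. Lengths are in mm, angles in rad, forces in N, time in s.
With the tool pointing down it reaches from about 375 to 900 mm from the base axis. Payload 3.1 kg.
Tool frame: the origin (TCP) lies at the very end of the fingers, on their centre line; the grasp point (between the pads) lies 19 mm behind it; z points along the fingers, y is the line along which they close (so a half turn about z gives the same grasp; the last joint's range is limited). The gripper opens to 85 mm and grips with 20 to 120 N. Pads are 22 mm wide; open, the fingers measure 114 mm over their backs; the gripper's body (76 mm by 85 mm) begins 54 mm behind the grasp point. The pads swing forward as they close: fully open they stand 13 mm farther back than shut.
Start: joints at [1.067, 0.527, 1.433, -0, 1.181, -0.178], TCP at [199.408, 592.312, 231.31] pointing down, gripper open.
Joint ranges: [-3.08, 3.08], [-0.75, 2.2], [0.22, 2.44], [-1.43, 4.57], [0, 2.65], [-2.85, 2.85]. Speed limits (rad/s): [2.79, 2.79, 3.14, 3.14, 3.14, 3.14].

INTERFACE

Orientations are given as a rotation vector (axis times angle).
In Python, from cell import r, viewer gives the robot as it stands. The module is installed in compiled form; this text tells all that it offers.
- The arm moves only by the shell command python3 -m inch 'ROWS' [OPENING]. ROWS is JSON, a list of rows, each a list of 4 numbers: the shift along the tool's x, y, z in m, then the turn about the tool's z in rad. In form: [[tx, ty, tz, turn], ...]. A call has 1 to 8 rows; each row shifts and turns the commanded pose from where the row before left it, along the tool's axes as they then stand; what a row does not reach is not made up. A row lasts 1/10 s, in which the tool goes at most 50 mm and 8.59 degrees, less where a joint would pass 70% of its speed; a pose out of reach is approached as far as the arm can. A call is refused whole if a number of a shift passes 0.05 or a number of a turn 0.15, either way. A call with a gripper value outside its range is refused whole. OPENING is the opening, from 0 (shut) to 1 (fully open), set as the call begins (- or left out, the last holds). The fingers move at their own pace and stop on an object; the grip force is fixed at half the most. Time passes only in rows, so rows that do not move let the fingers close. It gives the time, the measured TCP pose, the force, the opening and the grip force at its end, in the units of the state.
- r.read_state(): the state, without advancing time (a new reading comes with each control period).
- viewer.get_image(name): name is "scene" or "top" or "wrist"; returns a dict with "pixels" (400x640x3 uint8, red, green, blue), "intrinsics" (3x3 intrinsics, pixels), "pose" (4x4, takes a point from camera to world coordinates). Camera axes: x right, y down, z forward; pixel columns grow to the right and rows downward; lengths in mm; the calibration is good to about 2 mm. A picture is of the moment at which its call begins. There is no depth.
- r.hand_in(): hands the job in; it is judged then, once.
Trained networks look in the newest picture that a camera, given by its name, has taken for a name from the list of things; names that differ only in an ending like _2 or _b are one class to them, and where a whole thing is asked for, a point or a joint stands for the part that bears it (a point fixed in the world has none). Each returns a list of dicts, best first, with "p" (0 to 1); they miss things now and then, are a little off and sometimes report something else, mostly with a low value. They report only what shows in the picture. A call takes as long as a camera call. They do not tell look-alikes from the thing itself.
- viewer.search_frame(camera, query): "extent" ([centre column, centre row, width, height] in pixels, round what is visible of it).
- viewer.mark_of(camera, query): "uv" ([column, row] in pixels: a listed point, or the origin of a listed thing).
The state is a dict: "clock": time; "q": joint angles; "dq": joint speeds; "tau": joint torques, N m; "eef_pos": TCP position; "eef_rot": TCP orientation; "force": force on the tool from outside, world axes, zero at the start; "torque": the same for the moment, N m; "gripper_width": finger opening in mm; "gripper_force": force on a finger pad.
Only numpy, scipy, OpenCV 4.12 (cv2) and the standard library are available. Lean on these libraries where they do the work, as an engineer would, in place of code of your own. Each camera call takes 0.05 s, during which the arm holds its last target. There are 200 camera calls.

## Working session

There is one attempt and no reset: what is moved stays moved. The work goes in short steps, Python scripts to look and compute and a shell command to move; the robot and the scene stay as the last step left them, time stands still between calls to the robot, and variables do not carry over. Pictures are saved under pics/ and viewed, at most 10 in all, crops included, and the job is handed in when it is done.

```bash
mkdir -p pics; cat > h.py <<'E'
import numpy as np,cv2
from cell import r,viewer
from scipy.spatial.transform import Rotation as R
def shot(n,f=None):
    im=viewer.get_image(n)
    if f: cv2.imwrite('pics/'+f,im['pixels'][:,:,::-1])
    return im
def ray(im,uv):
    K=np.array(im['intrinsics']);P=np.array(im['pose'])
    d=P[:3,:3]@np.linalg.solve(K,[uv[0],uv[1],1.]);return P[:3,3],d/np.linalg.norm(d)
def atz(im,uv,z):
    o,d=ray(im,uv);return o+d*(z-o[2])/d[2]
def tri(rays):
    A=sum(np.eye(3)-np.outer(d,d) for o,d in rays);b=sum((np.eye(3)-np.outer(d,d))@o for o,d in rays)
    x=np.linalg.solve(A,b);return x,[np.linalg.norm(np.cross(x-o,d)) for o,d in rays]
def proj(im,p):
    K=np.array(im['intrinsics']);P=np.array(im['pose']);c=K@(P[:3,:3].T@(np.array(p)-P[:3,3]));return c[:2]/c[2]
E
python3 - <<'E'
from h import *
np.set_printoptions(precision=1,suppress=True)
s=shot('scene','s0.png');t=shot('top','t0.png')
for q in ['hanger','shoulder','hook','hook_tip','clip_hanger','block','airer','rail_open','shelf_corner','mark','drip_tray','jar','can','detergent','cup','brush']:
    for c in('scene','top'):
        print(q,c,[(np.round(a['uv']).tolist(),round(a['p'],2)) for a in viewer.mark_of(c,q)][:4])
st=r.read_state();print(st)
print(s['pose'],t['pose'],s['intrinsics'])
E
```

```text
hanger scene [([173.0, 263.0], 0.92), ([248.0, 214.0], 0.6), ([282.0, 258.0], 0.55)]
hanger top [([368.0, 202.0], 0.85), ([386.0, 284.0], 0.55), ([476.0, 226.0], 0.54)]
shoulder scene [([283.0, 230.0], 0.8), ([262.0, 203.0], 0.8), ([154.0, 258.0], 0.78)]
shoulder top [([373.0, 277.0], 0.9), ([505.0, 218.0], 0.62), ([366.0, 212.0], 0.61)]
hook scene [([247.0, 181.0], 0.71), ([163.0, 228.0], 0.71), ([280.0, 221.0], 0.59)]
hook top [([367.0, 190.0], 0.83), ([500.0, 218.0], 0.6)]
hook_tip scene [([244.0, 184.0], 0.62)]
hook_tip top [([405.0, 282.0], 0.81), ([373.0, 184.0], 0.72), ([487.0, 217.0], 0.69), ([368.0, 215.0], 0.32)]
clip_hanger scene []
clip_hanger top [([390.0, 207.0], 0.62)]
block scene [([271.0, 256.0], 0.78)]
block top [([248.0, 173.0], 0.67), ([374.0, 202.0], 0.6)]
airer scene [([366.0, 204.0], 0.52)]
airer top [([291.0, 163.0], 0.74)]
rail_open scene [([380.0, 214.0], 0.57)]
rail_open top [([269.0, 137.0], 0.91), ([163.0, 253.0], 0.71), ([377.0, 201.0], 0.36)]
shelf_corner scene [([388.0, 187.0], 0.57)]
shelf_corner top [([248.0, 172.0], 0.93), ([165.0, 250.0], 0.49)]
ma
[... 546 characters left out ...]
, 0.77)]
{'clock': 1.7, 'q': array([ 1.1,  0.5,  1.4, -0. ,  1.2, -0.2]), 'dq': array([ 0., -0.,  0., -0.,  0.,  0.]), 'tau': array([ -0. , -44.2, -17.8,  -0. ,   0. ,  -0. ]), 'eef_pos': array([199.4, 592.3, 231.3]), 'eef_rot': array([-0.5, -3.1,  0. ]), 'force': array([ 0.2, -0.5,  0.5]), 'torque': array([ 0. , -0.1, -0. ]), 'gripper_force': 0.0, 'gripper_width': 85.14006172497643}
[[   0.3    0.6   -0.7 1526.4]
 [   0.9   -0.2    0.3 -520.2]
 [   0.    -0.8   -0.6 1074. ]
 [   0.     0.     0.     1. ]] [[  -0.1   -1.     0.2  203.5]
 [  -1.     0.    -0.   -98.7]
 [  -0.    -0.2   -1.  1551.6]
 [   0.     0.     0.     1. ]] [[388.3   0.  318.8]
 [  0.  388.3 202.5]
 [  0.    0.    1. ]]
```

```bash
python3 - <<'E'
import cv2,numpy as np
s=cv2.imread('pics/s0.png')[130:330,120:480];t=cv2.imread('pics/t0.png')[90:310,130:530]
cv2.imwrite('pics/s1.png',cv2.resize(s,None,fx=2.2,fy=2.2,interpolation=3));cv2.imwrite('pics/t1.png',cv2.resize(t,None,fx=2,fy=2,interpolation=3))
E
```

```text
(no output)
```

View pics/s1.png

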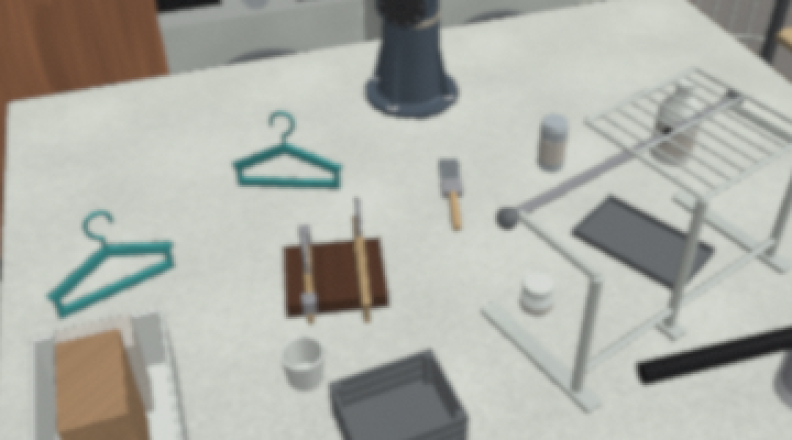

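View pics/t1.png

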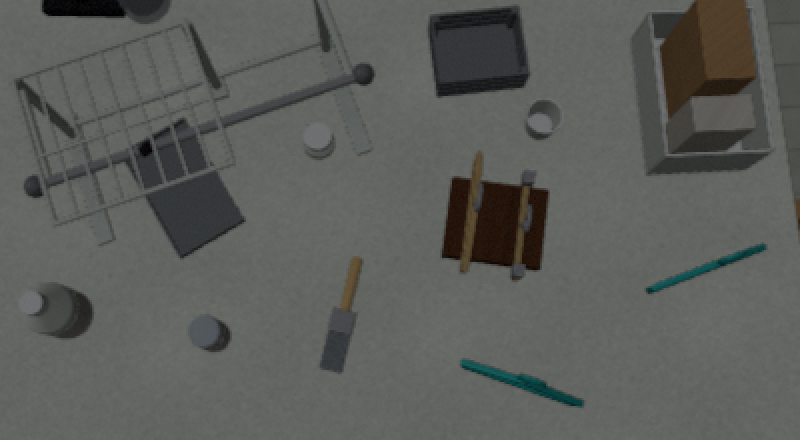

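The left-slot hanger in the top view (t1 crop ≈ (472,210), i.e. px (366,195); scene px (281,248)) is the wooden one with shoulders. The right-slot one at px (392,202) has grey clips, so it is the clip hanger. The turquoise ones at px (391,281) and (484,224) are look-alikes. The black sleeve is at top px (203,164), the rail balls at (311,127) and (147,183), and the jar at (289,160).

```bash
python3 - <<'E'
from h import *
np.set_printoptions(precision=1,suppress=True)
t=shot('top');s=shot('scene')
c=lambda u,v:(u/2+130-.25,v/2+90-.25)
c2=lambda u,v:(u/2.2+120-.27,v/2.2+130-.27)
B1=tri([ray(t,c(363,73)),ray(s,c2(508,217))]);B2=tri([ray(t,c(35,186)),ray(s,c2(736,98))]);print(B1,B2)
b1=atz(t,c(363,73),250);b2=atz(t,c(35,186),250);print('balls',b1,b2,np.linalg.norm(b1-b2))
m=atz(t,c(146,148),250);print('mark',m)
u=(b2-b1)/np.linalg.norm(b2-b1);print('yaw',np.arctan2(-u[0],u[1]),'mark y',(m-(b1+b2)/2)@u)
print('block',[atz(t,c(*p),30) for p in[(453,178),(548,189),(541,269),(443,257)]])
print('hanger ends z~60',atz(t,c(465,268),60),atz(t,c(478,155),60))
for n,p,z in[('jar',(318,140),50),('can',(206,332),110),('cup',(543,120),50),('det',(38,303),180),('tray',(185,190),18),('brush1',(333,368),20),('brush2',(356,260),20)]:print(n,atz(t,c(*p),z))
E
```

```text
(array([709.3, -95.6, 254.6]), [np.float64(1.2125613991512625), np.float64(1.2125613991513815)]) (array([557.9, 402.6, 253.2]), [np.float64(2.808154082940372), np.float64(2.80815408294046)])
balls [710.6 -96.7 250. ] [557.3 401.1 250. ] 520.8691898080664
mark [607.9 235.6 250. ]
yaw 0.298750880700123 mark y 87.3160762994214
block [array([ 594.1, -244.3,   30. ]), array([ 565.9, -408.2,   30. ]), array([ 426.1, -383.7,   30. ]), array([ 455.4, -217.7,   30. ])]
hanger ends z~60 [ 429.9 -251.    60. ] [ 625.  -287.2   60. ]
jar [669.2 -12.3  50. ]
can [340.2 174.7 110. ]
cup [ 685.4 -406.6   50. ]
det [390.9 418.1 180. ]
tray [599.6 226.4  18. ]
brush1 [277.5 -21.2  20. ]
brush2 [459.5 -68.2  20. ]
```

```bash
python3 -m inch '[[0,0.05,-0.02,0],[0,0.05,-0.02,0],[0,0.05,0,0],[0,0.05,0,0],[0,0.05,0,0],[0,0.05,0,0],[0,0.05,0,0],[0,0.05,0,0]]'; python3 - <<'E'
from h import *
st=r.read_state();print(st['q'],st['eef_pos'],R.from_rotvec(st['eef_rot']).as_matrix().round(3))
E
```

```text
clock: 2.6
eef_pos: [301.0, 894.9, 239.8]
eef_rot: [0.507, 3.097, 0.048]
force: [-0.1, -0.7, -1.7]
gripper_width: 85.5
gripper_force: 0.0
[ 1.1266463   1.08719972  0.22780724  0.00611008  1.79623641 -0.11796762] [300.96553215 894.90382    239.75813936] [[-0.948  0.319  0.008]
 [ 0.319  0.947  0.03 ]
 [ 0.002  0.031 -1.   ]]
```

```bash
python3 -m inch '[[0,0.05,0,0],[0,0.05,0,0],[0,0.05,0,0],[0,0.05,0,0]]'; python3 -m inch '[[0,-0.05,0,0],[0,-0.05,0,0],[0,-0.05,0,0],[0,-0.05,0,0]]'; python3 - <<'E'
from h import *
st=r.read_state();print(st['q'],st['eef_pos'],R.from_rotvec(st['eef_rot']).as_matrix().round(3))
E
```

```text
clock: 3.0
eef_pos: [316.5, 939.7, 226.3]
eef_rot: [0.502, 3.062, 0.264]
force: [0.3, -0.1, 0.3]
gripper_width: 85.5
gripper_force: 0.0
clock: 3.4
eef_pos: [261.4, 774.6, 197.2]
eef_rot: [0.501, 3.062, 0.265]
force: [0.6, -0.0, 0.7]
gripper_width: 85.4
gripper_force: 0.0
[ 1.09995136  0.76624409  1.05704783  0.02747321  1.14768114 -0.1553014 ] [261.41250756 774.62069189 197.23581976] [[-0.948  0.314  0.055]
 [ 0.319  0.934  0.163]
 [ 0.     0.172 -0.985]]
```

```bash
cat >> h.py <<'E'
def st():
    s=r.read_state();M=R.from_rotvec(s['eef_rot']).as_matrix();return s,M
def rep(*targets,yaw=None):
    "tool-axis shifts to world targets; yaw: wanted hanger yaw -> turn so tool y is normal to it"
    s,M=st();p=np.array(s['eef_pos'])
    print('t',round(s['clock'],2),'p',p.round(1),'x',M[:,0].round(3),'y',M[:,1].round(3),'z',M[:,2].round(3),'q',np.round(s['q'],2),'w',round(s['gripper_width'],1),'F',np.round(s['force'],1))
    if yaw is not None:
        n=np.array([-np.sin(yaw),np.cos(yaw),0]);n-=M[:,2]*(n@M[:,2]);n=M.T@n;print('turn',np.arctan2(-n[0],n[1]))
    for T in targets:
        d=M.T@(np.array(T)-p);print('->',T,'tool mm',d.round(1),'rows',np.abs(d).max()/50);p=np.array(T)
E
python3 -c "
from h import *
rep([261,500,420],[684,-414,420],yaw=-.187)"
```

```text
t 3.4 p [261.4 774.6 197.2] x [-0.948  0.319  0.   ] y [0.314 0.934 0.172] z [ 0.055  0.163 -0.985] q [ 1.1   0.77  1.06  0.03  1.15 -0.16] w 85.4 F [ 0.6 -0.   0.7]
turn -0.13972832238685245
-> [261, 500, 420] tool mm [ -87.2 -218.3 -264.2] rows 5.283482648501607
-> [684, -414, 420] tool mm [-692.5 -720.4 -125.6] rows 14.408808169979011
```

```bash
python3 -m inch '[[-0.011,-0.027,-0.033,0],[-0.011,-0.027,-0.033,0],[-0.011,-0.027,-0.033,0],[-0.011,-0.027,-0.033,0],[-0.011,-0.027,-0.033,0],[-0.011,-0.027,-0.033,0],[-0.011,-0.027,-0.033,0],[-0.011,-0.027,-0.033,0]]' >/dev/null
for i in 1 2 3; do :; done
python3 -m inch '[[-0.0315,-0.0327,-0.0057,0],[-0.0315,-0.0327,-0.0057,0],[-0.0315,-0.0327,-0.0057,0],[-0.0315,-0.0327,-0.0057,0],[-0.0315,-0.0327,-0.0057,0],[-0.0315,-0.0327,-0.0057,0],[-0.0315,-0.0327,-0.0057,0],[-0.0315,-0.0327,-0.0057,0]]' >/dev/null
python3 -m inch '[[-0.0315,-0.0327,-0.0057,0],[-0.0315,-0.0327,-0.0057,0],[-0.0315,-0.0327,-0.0057,0],[-0.0315,-0.0327,-0.0057,0],[-0.0315,-0.0327,-0.0057,0],[-0.0315,-0.0327,-0.0057,0],[-0.0315,-0.0327,-0.0057,0],[-0.0315,-0.0327,-0.0057,0]]' >/dev/null
python3 -m inch '[[-0.0315,-0.0327,-0.0057,0],[-0.0315,-0.0327,-0.0057,0],[-0.0315,-0.0327,-0.0057,0],[-0.0315,-0.0327,-0.0057,0],[-0.0315,-0.0327,-0.0057,0],[-0.0315,-0.0327,-0.0057,0]]' >/dev/null
python3 -c "
from h import *
rep([855,-517,420],[855,-517,520],yaw=-.187)"
```

```text
t 6.4 p [ 687.5 -410.8  420.7] x [-0.948  0.319 -0.   ] y [0.314 0.934 0.172] z [ 0.055  0.163 -0.985] q [-0.74  0.74  0.53  0.17  1.93 -1.93] w 85.1 F [-0.3  0.4  0.9]
turn -0.1399735305947466
-> [855, -517, 420] tool mm [-192.6  -46.6   -7.4] rows 3.8527715647641827
-> [855, -517, 520] tool mm [ -0.   17.2 -98.5] rows 1.9703032086241827
```

```bash
python3 -m inch '[[-0.048,-0.011,-0.002,0],[-0.048,-0.011,-0.002,0],[-0.048,-0.011,-0.002,0],[-0.048,-0.011,-0.002,0],[-0.048,-0.011,-0.002,0],[-0.048,-0.011,-0.002,0],[-0.048,-0.011,-0.002,0],[-0.048,-0.011,-0.002,0]]' >/dev/null
python3 -c "
from h import *
rep(yaw=-.187)"
```

```text
t 7.2 p [ 815.9 -483.2  341.8] x [-0.922  0.341 -0.183] y [0.32  0.938 0.137] z [ 0.218  0.068 -0.974] q [-0.71  0.99  0.22  0.2   1.81 -1.88] w 85.2 F [-0.   0.2  1.4]
turn -0.16533272739463212
```

```bash
python3 -m inch '[[-0.045,-0.011,-0.018,0],[-0.045,-0.011,-0.018,0],[-0.045,-0.011,-0.018,0],[-0.045,-0.011,-0.018,0],[-0.045,-0.011,-0.018,0],[-0.045,-0.011,-0.018,0]]' >/dev/null
python3 -c "
from h import *
rep(yaw=-.187)"
```

```text
t 7.8 p [ 827.6 -517.1  414.5] x [-0.868  0.344 -0.359] y [0.33  0.938 0.101] z [ 0.372 -0.031 -0.928] q [-0.74  0.92  0.22  0.23  1.69 -1.89] w 85.3 F [-0.1  0.3  0.4]
turn -0.17780937714447254
```

```bash
python3 -m inch '[[-0.045,-0.011,-0.014,0],[-0.045,-0.011,-0.014,0],[-0.045,-0.011,-0.014,0],[-0.045,-0.011,-0.014,0]]' >/dev/null
python3 -c "
from h import *
rep([640,-350,380],[470,-260,280],yaw=-.187)"
```

```text
t 8.2 p [ 832.4 -536.5  462. ] x [-0.819  0.337 -0.464] y [0.341 0.937 0.079] z [ 0.461 -0.093 -0.883] q [-0.76  0.88  0.22  0.25  1.62 -1.9 ] w 85.6 F [ 0.3 -0.9 -0.3]
turn -0.17988301806453053
-> [640, -350, 380] tool mm [258.5 102.6 -33.7] rows 5.170661855640223
-> [470, -260, 280] tool mm [216.   18.5   1.5] rows 4.319997614531588
```

```bash
python3 -m inch '[[0,0,0,-0.09],[0,0,0,-0.09],[0.0436,0.0158,-0.0062,0],[0.0436,0.0158,-0.0062,0],[0.0436,0.0158,-0.0062,0],[0.0436,0.0158,-0.0062,0],[0.0436,0.0158,-0.0062,0],[0.0436,0.0158,-0.0062,0]]' >/dev/null
python3 -m inch '[[0.0436,0.0158,-0.0062,0],[0.0436,0.0158,-0.0062,0],[0.0436,0.0158,-0.0062,0],[0.0436,0.0158,-0.0062,0],[0.0436,0.0158,-0.0062,0],[0.0436,0.0158,-0.0062,0],[0.0436,0.0158,-0.0062,0],[0,0,0,0]]' >/dev/null
python3 - <<'E'
from h import *
rep([457.6,-256,44],yaw=-.187)
w=shot('wrist','w1.png');print(w['pose'].round(2))
for q in('shoulder','hook','hook_tip','hanger'):print(q,[(np.round(a['uv'],1).tolist(),round(a['p'],2)) for a in viewer.mark_of('wrist',q)])
# predicted
c,s=np.cos(-.187),np.sin(-.187)
for n,x,z in(('sh',-65,62.5),('hook',0,171),('tip',20,150),('org',0,0)):print(n,proj(w,[527.5+x*c,-269.1+x*s,6+z]).round(1))
E
```

```text
t 9.8 p [ 360.9 -234.3  277.1] x [-0.875  0.176 -0.452] y [ 0.197  0.98  -0.001] z [ 0.443 -0.09  -0.892] q [-1.1   0.06  2.13  0.56  0.73 -2.85] w 85.1 F [ 0.1 -1.1 -0.5]
turn -0.009965324735447385
-> [457.6, -256, 44] tool mm [ 17.   -1.9 252.7] rows 5.054159911479458
[[ 2.0000e-01  6.9000e-01  6.9000e-01  2.2709e+02]
 [ 9.8000e-01 -1.4000e-01 -1.4000e-01 -2.0638e+02]
 [-0.0000e+00  7.1000e-01 -7.1000e-01  3.6755e+02]
 [ 0.0000e+00  0.0000e+00  0.0000e+00  1.0000e+00]]
shoulder [([315.0, 170.8], 0.57)]
hook [([315.6, 289.3], 0.93)]
hook_tip [([315.2, 282.7], 0.98)]
hanger [([317.1, 176.0], 0.87), ([6.0, 155.5], 0.77), ([317.3, 169.4], 0.35)]
sh [317.2 170.6]
hook [317.7 288.9]
tip [318.1 282.1]
org [318.3 179. ]
```

View pics/w1.png

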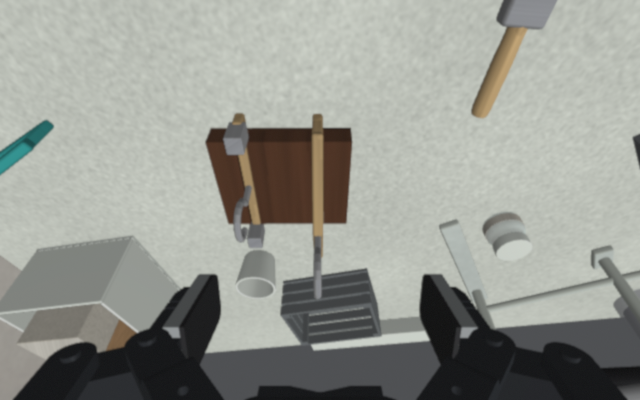

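The wrist view shows the wooden shouldered hanger at column 317, with its near end at row 120 and its hook at rows 240–295. The clip hanger with grey clips is left of it, around (245,190). My prediction agrees to 2 px, and this picture also serves as the enlarged confirmation. Next I approach along the tool axis.

```bash
python3 -m inch '[[0.0025,-0.0006,0.04,0],[0.0025,-0.0006,0.04,0],[0.0025,-0.0006,0.04,0],[0.0025,-0.0006,0.04,0],[0.0025,-0.0006,0.04,0],[0,0,0,0]]' >/dev/null
python3 - <<'E'
from h import *
rep([458.7,-258.2,45],yaw=-.187)
w=shot('wrist','w2.png')
c,s=np.cos(-.187),np.sin(-.187)
for n,x,z in(('sh',-65,62.5),('end',-100,55),('hook',0,171),('grip',-78,67)):print(n,proj(w,[527+x*c,-271+x*s,6+z]).round(1))
for q in('shoulder','hook','hook_tip'):print(q,[(np.round(a['uv'],1).tolist(),round(a['p'],2)) for a in viewer.mark_of('wrist',q)])
E
```

```text
t 10.65 p [ 468.3 -254.5  123.7] x [-0.9    0.197 -0.389] y [ 0.221  0.975 -0.016] z [ 0.376 -0.1   -0.921] q [-0.83  0.51  2.05  0.74  0.32 -2.85] w 85.3 F [-0.7 -0.1  0.3]
turn -0.026653051838748974
-> [458.7, -258.2, 45] tool mm [38.5 -4.5 69.3] rows 1.3851122197695112
sh [310.2 195.9]
end [307.1 134.9]
hook [309.4 453.9]
grip [308.6 182.4]
shoulder [([310.7, 194.2], 0.66)]
hook []
hook_tip []
```

View pics/w2.png

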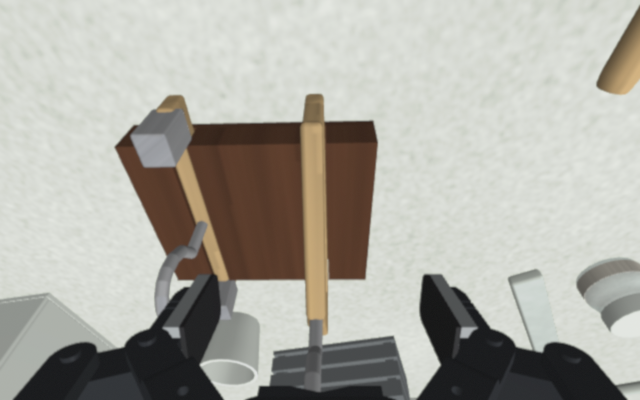

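The hanger is centred between the fingers, at about column 312. Joint 6 is at its limit, so the tilt fell a little, but that is acceptable. I continue to the grip.

```bash
python3 -m inch '[[0.0103,-0.0016,0.0229,0],[0.0103,-0.0016,0.0229,0],[0.0103,-0.0016,0.0229,0],[0,0,0,0]]' >/dev/null
python3 - <<'E'
from h import *
rep([465,-259.9,48],yaw=-.187)
w=shot('wrist')
c,s=np.cos(-.187),np.sin(-.187)
for n,x,z in(('sh',-65,62.5),('end',-100,55)):print(n,proj(w,[527+x*c,-271+x*s,6+z]).round(1))
for q in('shoulder','hanger'):print(q,[(np.round(a['uv'],1).tolist(),round(a['p'],2)) for a in viewer.mark_of('wrist',q)])
E
```

```text
t 11.25 p [ 480.  -261.1   73.3] x [-0.913  0.211 -0.349] y [ 0.235  0.972 -0.025] z [ 0.334 -0.105 -0.937] q [-0.8   0.63  2.02  0.76  0.24 -2.85] w 85.6 F [0.1 1.  0.7]
turn -0.03788037533345284
-> [465, -259.9, 48] tool mm [22.8 -1.7 18.6] rows 0.4554100546129456
sh [313.8 244.9]
end [309.2 168.3]
shoulder [([319.7, 244.2], 0.73)]
hanger [([325.8, 242.9], 0.97)]
```

```bash
python3 -m inch '[[0.016,0,0.01,0],[0.016,0,0.01,0],[0,0,0,0]]' >/dev/null
python3 - <<'E'
from h import *
rep([459,-259.6,46],yaw=-.187)
w=shot('wrist','w3.png')
c,s=np.cos(-.187),np.sin(-.187)
for n,x,z in(('sh',-65,62.5),('end',-100,55)):print(n,proj(w,[527+x*c,-271+x*s,6+z]).round(1))
for q in('shoulder','hanger'):print(q,[(np.round(a['uv'],1).tolist(),round(a['p'],2)) for a in viewer.mark_of('wrist',q)])
E
```

```text
t 11.7 p [ 467.6 -256.1   54.7] x [-0.923  0.219 -0.317] y [ 0.24   0.97  -0.028] z [ 0.302 -0.102 -0.948] q [-0.79  0.66  2.04  0.76  0.21 -2.85] w 85.2 F [ 0.5 -0.1  0.1]
turn -0.04360041566174606
-> [459, -259.6, 46] tool mm [ 9.9 -5.2  6. ] rows 0.19876853328027938
sh [307.8 297.1]
end [301.9 221.7]
shoulder [([311.6, 298.3], 0.96)]
hanger [([321.0, 279.5], 0.8)]
```

```bash
python3 -m inch '[[0.011,-0.004,0.01,0],[0,0,0,0]]' >/dev/null; python3 -m inch '[[0,0,0,0],[0,0,0,0],[0,0,0,0],[0,0,0,0],[0,0,0,0],[0,0,0,0],[0,0,0,0]]' 0
python3 -c "
from h import *
rep(yaw=-.187)
shot('wrist','w4.png')"
```

```text
clock: 12.75
eef_pos: [465.4, -259.4, 47.6]
eef_rot: [0.334, 2.813, -0.096]
force: [1.1, 2.6, 4.1]
gripper_width: 11.5
gripper_force: 58.2
t 12.75 p [ 465.4 -259.4   47.6] x [-0.926  0.218 -0.308] y [ 0.239  0.971 -0.03 ] z [ 0.293 -0.101 -0.951] q [-0.8   0.68  2.03  0.75  0.2  -2.86] w 11.5 F [1.1 2.6 4.1]
turn -0.04259829383592901
```

View pics/w4.png

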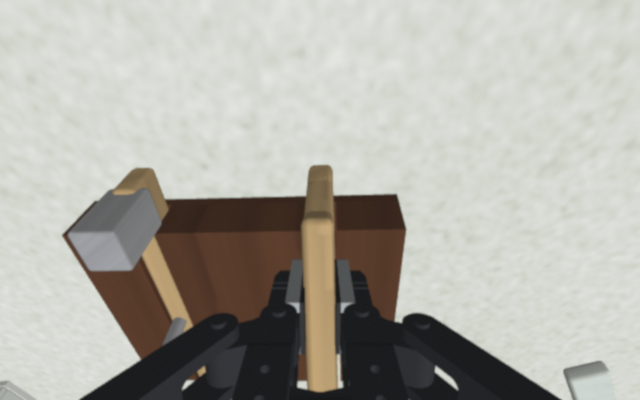

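```bash
python3 -m inch '[[-0.005,-0.0005,-0.014,0],[-0.005,-0.0005,-0.014,0],[-0.0123,-0.0012,-0.038,0],[-0.0123,-0.0012,-0.038,0.03],[-0.0123,-0.0012,-0.038,0.03],[-0.0123,-0.0012,-0.038,0.03],[-0.0123,-0.0012,-0.038,0],[0,0,0,0]]'
python3 -c "
from h import *
rep([350,300,420],[260,640,420])
M=st()[1];"
```

```text
clock: 13.6
eef_pos: [467.9, -265.5, 283.0]
eef_rot: [0.463, 2.78, -0.089]
force: [-0.1, -0.4, -0.5]
gripper_width: 11.5
gripper_force: 59.6
t 13.6 p [ 467.9 -265.5  283. ] x [-0.896  0.306 -0.322] y [ 0.326  0.945 -0.009] z [ 0.302 -0.113 -0.947] q [-0.8   0.23  1.82  0.19  0.8  -2.16] w 11.5 F [-0.1 -0.4 -0.5]
-> [350, 300, 420] tool mm [ 234.3  495.  -229.2] rows 9.900163568087123
-> [260, 640, 420] tool mm [184.6 292.1 -65.6] rows 5.842155158175819
```

```bash
cat >> h.py <<'E'
A=np.array([634.,152.2,0]);AY=.299
Ra=R.from_euler('z',AY).as_matrix()
toA=lambda p:Ra.T@(np.array(p)-A)
fromA=lambda p:Ra@np.array(p)+A
M0=np.array([[-.926,.239,.293],[.218,.971,-.101],[-.308,-.03,-.951]]);p0=np.array([465.4,-259.4,47.6])
def setH(yaw=-.2,org=(527,-271,6)):
    H=R.from_euler('z',yaw).as_matrix();return M0.T@H, M0.T@(np.array(org)-p0)
def hang(pt,RT=None):
    "world position of hanger point with current tool pose"
    Rr,tt=setH() if RT is None else RT
    s,M=st();return M@(Rr@np.array(pt,float)+tt)+s['eef_pos'], M@Rr
E
python3 - <<'E'
from h import *
np.set_printoptions(precision=1,suppress=True)
s=shot('scene','s2.png');t=shot('top','t2.png')
for n,pt in(('hook',(0,0,171)),('hook_tip',(20,0,150)),('shoulder',(-65,0,62.5)),('hanger',(0,0,0))):
    P,Rh=hang(pt);print(n,P,'pred',proj(s,P),proj(t,P))
    for c in('scene','top'):print('  ',c,[(np.round(a['uv'],1).tolist(),round(a['p'],2)) for a in viewer.mark_of(c,n)])
print(Rh)
a=cv2.imread('pics/s2.png')[130:330,180:380];b=cv2.imread('pics/t2.png')[100:300,290:490]
cv2.imwrite('pics/st2.png',cv2.resize(np.hstack([a,b]),None,fx=2,fy=2,interpolation=3))
E
```

```text
hook [ 523.8 -282.8  407. ] pred [274.6 167.9] [383.7 167.7]
   scene [([162.6, 229.0], 0.86), ([247.7, 182.0], 0.78), ([272.3, 165.9], 0.67)]
   top [([497.1, 217.0], 0.75), ([398.3, 279.2], 0.65), ([383.6, 167.3], 0.62), ([269.7, 139.0], 0.58), ([388.5, 204.3], 0.52)]
hook_tip [ 542.7 -287.3  383.3] pred [275.2 177.6] [383.6 163.3]
   scene [([242.9, 185.2], 0.97), ([272.9, 176.1], 0.81), ([168.6, 230.9], 0.78)]
   top [([485.6, 221.3], 0.74), ([385.7, 165.4], 0.69), ([404.8, 283.2], 0.65)]
shoulder [ 462.1 -260.7  295.6] pred [277.8 184.7] [372.4 199.7]
   scene [([264.5, 202.2], 0.66), ([276.9, 179.0], 0.65), ([152.3, 257.0], 0.64), ([271.7, 256.9], 0.57), ([329.5, 217.1], 0.31)]
   top [([374.2, 276.9], 0.83), ([502.0, 216.1], 0.76)]
hanger [ 525.3 -277.9  233.6] pred [278.8 210.7] [374.1 183.2]
   scene [([248.6, 214.4], 0.92), ([177.1, 262.6], 0.55), ([275.0, 211.0], 0.54)]
   top [([380.3, 183.2], 0.75), ([381.6, 167.4], 0.72), ([386.8, 282.6], 0.67)]
[[ 1.   0.3 -0. ]
 [-0.3  1.  -0. ]
 [-0.   0.   1. ]]
```

View pics/st2.png

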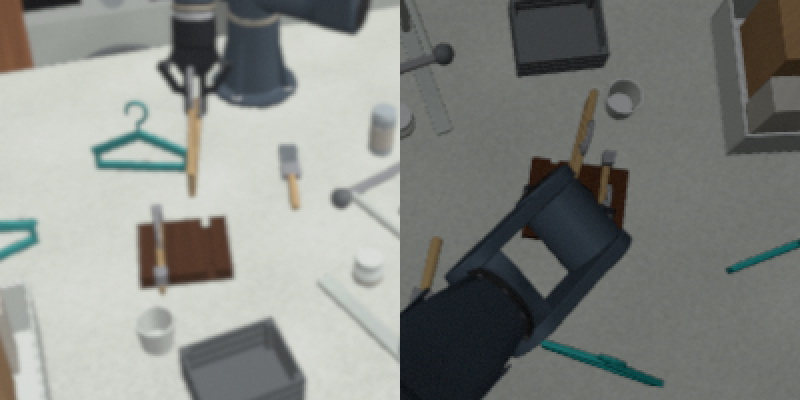

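The picture shows the hanger held with its hook up, and the clip hanger and block undisturbed. Detections match the predicted hook to 2 px. Next I turn it to the airer's yaw.

```bash
python3 -m inch '[[0,0,0,-0.12],[0,0,0,-0.12],[0,0,0,-0.12],[0,0,0,-0.12],[0,0,0,-0.11],[0,0,0,0]]' >/dev/null
python3 - <<'E'
from h import *
np.set_printoptions(precision=3,suppress=True)
P,Rh=hang((0,0,171));s,M=st();print(P,toA(P));print(Ra.T@Rh)
T=fromA([-110,-130,300]);rep(s['eef_pos']+T-P)
E
```

```text
[ 527.181 -225.239  400.731] [-213.26  -329.228  400.731]
[[ 0.998  0.022  0.059]
 [-0.03   0.99   0.141]
 [-0.056 -0.143  0.988]]
t 14.7 p [ 465.1 -262.4  276.5] x [-0.928 -0.271 -0.256] y [-0.231  0.957 -0.174] z [ 0.292 -0.103 -0.951] q [-0.8   0.24  1.83  0.19  0.8  -2.75] w 11.1 F [ 1.2 -0.4 -1.4]
-> [505.122 -41.613 175.76 ] tool mm [-71.2 219.6  84.8] rows 4.3929369339334325
```

```bash
python3 -m inch '[[-0.0119,0.0366,0.0141,0],[-0.0119,0.0366,0.0141,0],[-0.0119,0.0366,0.0141,0],[-0.0119,0.0366,0.0141,0],[-0.0119,0.0366,0.0141,0],[-0.0119,0.0366,0.0141,0],[0,0,0,0],[0,0,0,0]]' >/dev/null
python3 - <<'E'
from h import *
np.set_printoptions(precision=1,suppress=True)
ims={c:shot(c,f'{c}3.png') for c in('scene','top')}
for n,pt in(('hook',(0,0,171)),('hook_tip',(20,0,150)),('hanger',(0,0,0))):
    P,Rh=hang(pt);rs=[];print(n,P,toA(P))
    for c in ims:
        pr=proj(ims[c],P);d=viewer.mark_of(c,n);d=[a for a in d if np.linalg.norm(a['uv']-pr)<12]
        print('  ',c,pr,[(a['uv'],round(a['p'],2)) for a in d])
        if d: rs.append(ray(ims[c],d[0]['uv']))
    if len(rs)==2:X,e=tri(rs);print('  tri',X,toA(X),e)
s,M=st();P=hang((0,0,171))[0]
rep(s['eef_pos']+fromA([-60,-130,293])-P)
a=cv2.imread('pics/scene3.png')[120:270,250:430];b=cv2.imread('pics/top3.png')[90:240,200:380]
cv2.imwrite('pics/st3.png',cv2.resize(np.vstack([a,b]),None,fx=2,fy=2,interpolation=3))
E
```

```text
hook [568.   -5.3 301.1] [-109.5 -131.1  301.1]
   scene [358.4 186.2] []
   top [281.6 167.9] [([281.7, 167.9], 0.69)]
hook_tip [586.8  -3.8 279.5] [ -91.  -135.2  279.5]
   scene [360.6 194.3] [([358.0, 194.9], 0.76)]
   top [281.5 163.8] [([279.9, 164.9], 0.77)]
  tri [582.4  -4.4 275. ] [ -95.4 -134.5  275. ] [np.float64(6.257239251067976), np.float64(6.257239251067886)]
hanger [565.3 -32.1 132.3] [-119.9 -155.9  132.3]
   scene [347.8 224.6] [([345.6, 224.5], 0.93)]
   top [294.2 182.6] [([297.2, 182.5], 0.82)]
  tri [564.7 -41.4 134.8] [-123.3 -164.6  134.8] [np.float64(0.47637649617000777), np.float64(0.47637649616984756)]
t 15.9 p [505.5 -42.7 176.8] x [-0.9 -0.3 -0.3] y [-0.2  1.  -0.2] z [ 0.3 -0.1 -0.9] q [-0.3  0.4  2.  -0.   0.5 -2.1] w 11.2 F [-1.1  0.3 -1.8]
-> [553.  -26.9 168.7] tool mm [-46.3   5.7  19.9] rows 0.9250161667058013
```

View pics/st3.png

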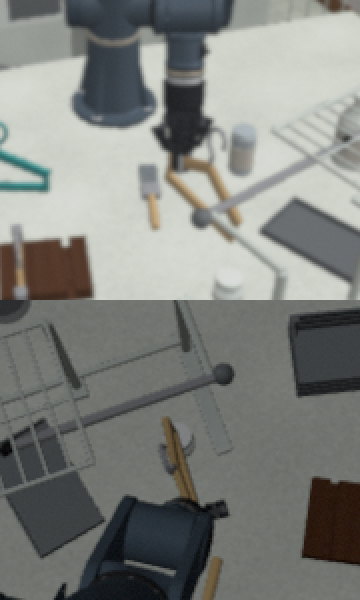

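The hanger hangs in front of the open end of the rail (hook at top px (282,168), rail ball at (311,127)), about square to it. I advance so the rail enters the mouth.

```bash
python3 -m inch '[[-0.0179,0.0013,0.0056,0],[-0.0179,0.0013,0.0056,0],[-0.0179,0.0013,0.0056,0],[-0.0179,0.0013,0.0056,0],[-0.0179,0.0013,0.0056,0],[-0.0179,0.0013,0.0056,0],[0,0,0,0]]'
python3 - <<'E'
from h import *
np.set_printoptions(precision=1,suppress=True)
ims={c:shot(c,f'{c}4.png') for c in('scene','top')}
for n,pt in(('hook',(0,0,171)),('hook_tip',(20,0,150))):
    P,Rh=hang(pt);print(n,P,toA(P))
    for c in ims:
        pr=proj(ims[c],P);d=viewer.mark_of(c,n);print('  ',c,pr,[(a['uv'],round(a['p'],2)) for a in d if np.linalg.norm(a['uv']-pr)<12])
s,M=st();P=hang((0,0,171))[0]
rep(s['eef_pos']+fromA([2,-131,259])-P)
a=cv2.imread('pics/scene4.png')[155:255,320:420];b=cv2.imread('pics/top4.png')[100:200,230:330]
cv2.imwrite('pics/st4.png',cv2.resize(np.hstack([a,b]),None,fx=4,fy=4,interpolation=3))
E
```

```text
clock: 16.6
eef_pos: [606.1, -8.8, 165.7]
eef_rot: [-0.372, 2.848, -0.201]
force: [-9.8, 1.1, -5.7]
gripper_width: 11.5
gripper_force: 60.1
hook [670.   28.7 289.1] [  -1.9 -128.6  289.1]
   scene [380.8 204.4] [([378.2, 200.5], 0.74)]
   top [269.3 136.4] [([269.3, 140.0], 0.77)]
hook_tip [688.5  30.8 267.2] [  16.3 -132.   267.2]
   scene [383.3 212.9] [([381.4, 207.3], 0.97)]
   top [269.3 133.1] [([270.2, 134.0], 0.51)]
t 16.9 p [605.8  -8.4 166.3] x [-0.9 -0.3 -0.2] y [-0.2  1.  -0.2] z [ 0.3 -0.1 -1. ] q [-0.2  0.5  1.8 -0.1  0.6 -1.9] w 10.8 F [-7.5 -0.4 -5.5]
-> [610.4  -9.4 135.8] tool mm [ 3.4  3.1 30.5] rows 0.6100849465201929
```

View pics/st4.png

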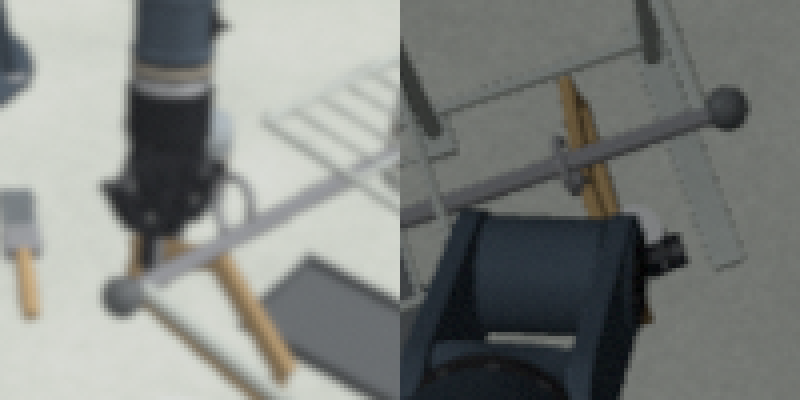

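The rail is in the mouth: the hook loops over it at scene ≈ (380,203), top ≈ (271,141). The stem touches lightly (10 N), so I lower with a slight back-off.

```bash
python3 -m inch '[[0.0051,0.0025,0.0095,0],[0.0035,0.0017,0.0093,0],[0.0025,0.0017,0.0095,0],[0,0,0,0]]'
python3 - <<'E'
from h import *
np.set_printoptions(precision=1,suppress=True)
ims={c:shot(c) for c in('scene','top')}
for n,pt in(('hook',(0,0,171)),('hook_tip',(20,0,150))):
    P,Rh=hang(pt);rs=[];print(n,toA(P))
    for c in ims:
        pr=proj(ims[c],P);d=[a for a in viewer.mark_of(c,n) if np.linalg.norm(a['uv']-pr)<15];print('  ',c,pr,[(a['uv'],round(a['p'],2)) for a in d])
        if d: rs.append(ray(ims[c],d[0]['uv']))
    if len(rs)==2:X,e=tri(rs);print('  tri',toA(X),e[0])
s,M=st()
print('down10:',M.T@[0,0,-10])
E
```

```text
clock: 17.3
eef_pos: [610.5, -9.2, 138.8]
eef_rot: [-0.37, 2.829, -0.205]
force: [3.8, 0.8, -3.7]
gripper_width: 11.2
gripper_force: 59.7
hook [   0.2 -129.8  263.8]
   scene [380.1 210.9] [([379.0, 205.9], 0.97)]
   top [270.4 138.5] [([272.1, 142.0], 0.67)]
  tri [ -13.5 -128.2  274.8] 3.564707823328515
hook_tip [  18.8 -133.2  242.4]
   scene [382.7 219.2] [([379.5, 215.8], 0.98)]
   top [270.3 135.1] [([269.9, 139.3], 0.79), ([270.3, 141.1], 0.35)]
  tri [   3.6 -129.7  245.4] 2.491711174990655
down10: [2.6 1.8 9.5]
```

```bash
python3 -m inch '[[0.001,0.0009,0.0048,0],[0.001,0.0009,0.0048,0],[0,0,0,0]]'
python3 - <<'E'
from h import *
np.set_printoptions(precision=1,suppress=True)
ims={c:shot(c,f'{c}5.png') for c in('scene','top')}
for n,pt in(('hook',(0,0,171)),('hook_tip',(20,0,150)),('hanger',(0,0,0))):
    P,Rh=hang(pt);rs=[];print(n,toA(P))
    for c in ims:
        pr=proj(ims[c],P);d=[a for a in viewer.mark_of(c,n) if np.linalg.norm(a['uv']-pr)<15];print('  ',c,pr,[(a['uv'],round(a['p'],2)) for a in d])
        if d: rs.append(ray(ims[c],d[0]['uv']))
    if len(rs)==2:X,e=tri(rs);print('  tri',toA(X),e[0])
E
```

```text
clock: 17.9
eef_pos: [613.3, -8.8, 131.5]
eef_rot: [-0.369, 2.821, -0.207]
force: [5.2, 2.1, 3.1]
gripper_width: 11.2
gripper_force: 60.8
hook [   2.  -130.   256.3]
   scene [380.2 213. ] [([380.5, 210.0], 0.91)]
   top [270.5 138.8] [([271.4, 147.5], 0.78)]
  tri [ -17.5 -118.2  249.3] 7.139543864633841
hook_tip [  20.9 -133.6  234.5]
   scene [382.7 221.4] [([379.2, 217.0], 0.57)]
   top [270.5 135.4] [([272.0, 140.6], 0.86)]
  tri [   1.6 -132.2  239.6] 0.41301715351686236
hanger [  -6.9 -154.7   87.3]
   scene [368.1 250.8] [([366.9, 250.6], 0.94)]
   top [283.7 155.7] [([286.3, 156.5], 0.83)]
  tri [ -11.2 -160.1   87.9] 2.6670656025757475
```

```bash
python3 - <<'E'
import cv2,numpy as np
a=cv2.imread('pics/scene5.png')[180:250,335:405];b=cv2.imread('pics/top5.png')[115:185,235:305]
cv2.imwrite('pics/st5.png',cv2.resize(np.hstack([a,b]),None,fx=5.7,fy=5.7,interpolation=2))
E
```

```text
(no output)
```

View pics/st5.png

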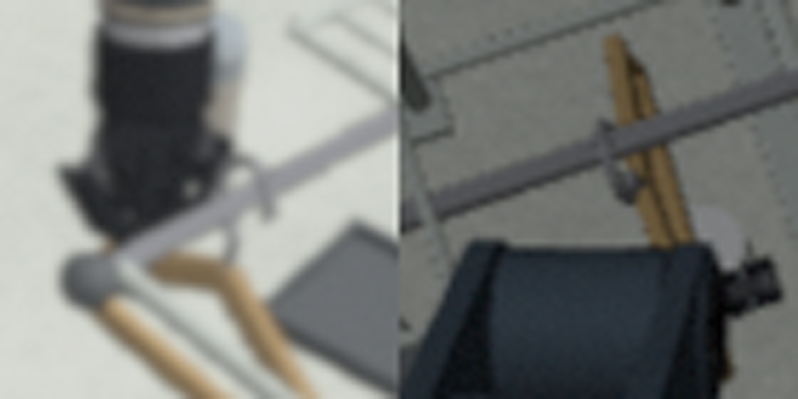

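The crop shows the hook over the rail, with the tip beyond it (scene px (381,215)) and the shoulder below. So it is hooked. I release and retreat along the tool axis.

```bash
python3 -m inch '[[0,0,0,0],[0,0,0,0],[0,0,0,0],[0,0,0,0],[0,0,-0.02,0],[0,0,-0.03,0],[0,0,-0.04,0],[0,0,-0.045,0]]' 1
python3 -m inch '[[0.01,0,-0.045,0],[0.02,0,-0.045,0],[0.03,0,-0.04,0],[0.03,0,-0.04,0]]' >/dev/null
python3 -c "
from h import *
rep([350,300,430],[360,560,430],[480,770,400])"
```

```text
clock: 19.1
eef_pos: [569.2, 5.3, 257.9]
eef_rot: [-0.371, 2.833, -0.204]
force: [1.3, 1.0, 0.4]
gripper_width: 85.3
gripper_force: 0.0
t 19.5 p [435.6  -1.4 397.6] x [-0.928 -0.272 -0.255] y [-0.232  0.957 -0.175] z [ 0.292 -0.103 -0.951] q [-0.24 -0.06  1.81 -0.04  1.08 -2.06] w 85.3 F [0.9 0.3 0.4]
-> [350, 300, 430] tool mm [-10.8 302.6 -86.8] rows 6.052591183608504
-> [360, 560, 430] tool mm [-80.  246.4 -23.9] rows 4.928988846681699
-> [480, 770, 400] tool mm [-160.8  178.3   41.9] rows 3.5664878598891643
```

```bash
python3 -m inch '[[-0.0015,0.0432,-0.0124,0],[-0.0015,0.0432,-0.0124,0],[-0.0015,0.0432,-0.0124,0],[-0.0015,0.0432,-0.0124,0],[-0.0015,0.0432,-0.0124,0],[-0.0015,0.0432,-0.0124,0],[-0.0015,0.0432,-0.0124,0]]' >/dev/null
python3 -m inch '[[-0.0133,0.041,-0.004,0],[-0.0133,0.041,-0.004,0],[-0.0133,0.041,-0.004,0],[-0.0133,0.041,-0.004,0],[-0.0133,0.041,-0.004,0],[-0.0133,0.041,-0.004,0],[-0.033,0.036,0,0],[-0.033,0.036,0,0]]' >/dev/null
python3 -m inch '[[-0.033,0.036,0,0],[-0.033,0.036,0,0],[-0.033,0.036,-0.008,0],[-0.033,0.036,-0.008,0],[-0.033,0.036,-0.008,0],[-0.033,0.036,-0.008,0],[-0.033,0.036,-0.008,0],[-0.033,0.036,-0.008,0]]' >/dev/null
python3 -c "
from h import *
rep(yaw=.299)"
```

```text
t 21.8 p [477.2 810.7 412.7] x [-0.887 -0.276 -0.371] y [-0.269  0.96  -0.072] z [ 0.376  0.036 -0.926] q [ 1.02  0.92  0.22 -0.31  1.75 -0.94] w 85.5 F [ 0.2  0.  -0.1]
turn 0.0026896856403184127
```

```bash
python3 -m inch '[[-0.034,0.033,-0.012,0],[-0.034,0.033,-0.012,0],[-0.034,0.033,-0.012,0],[-0.034,0.033,-0.012,0],[-0.034,0.033,-0.012,0]]' >/dev/null
python3 -c "
from h import *
rep([380,560,430],[340,300,430],[400,-80,330],yaw=.299)"
```

```text
t 22.3 p [480.8 846.9 448.5] x [-0.839 -0.263 -0.477] y [-0.312  0.95   0.025] z [ 0.446  0.17  -0.879] q [ 1.03  0.9   0.22 -0.3   1.62 -0.93] w 85.0 F [-0.2  0.4  0.7]
turn 0.004362660401105476
-> [380, 560, 430] tool mm [ 168.9 -241.4  -77.4] rows 4.828474580077166
-> [340, 300, 430] tool mm [ 102.  -234.4  -62. ] rows 4.688574656378131
-> [400, -80, 330] tool mm [  97.3 -382.1   50.1] rows 7.642593677956604
```

```bash
python3 - <<'E'
from h import *
np.set_printoptions(precision=1,suppress=True)
ims={c:shot(c,f'{c}6.png') for c in('scene','top')}
for n,pt in(('hook',(0,-129,258)),('hook_tip',(20,-129,237)),('shoulder',(-65,-129,149.5)),('hanger',(0,-129,87))):
    P=fromA(pt);rs=[];print(n,P)
    for c in ims:
        pr=proj(ims[c],P);d=[a for a in viewer.mark_of(c,n) if np.linalg.norm(a['uv']-pr)<20];print('  ',c,pr,[(a['uv'],round(a['p'],2)) for a in d])
        if d: rs.append(ray(ims[c],d[0]['uv']))
    if len(rs)==2:X,e=tri(rs);print('  tri',toA(X),e[0])
a=cv2.imread('pics/scene6.png')[180:250,335:405];b=cv2.imread('pics/top6.png')[115:185,235:305]
cv2.imwrite('pics/st6.png',cv2.resize(np.hstack([a,b]),None,fx=5.7,fy=5.7,interpolation=2))
E
python3 -m inch '[[0.034,-0.0485,-0.0155,0],[0.034,-0.0485,-0.0155,0],[0.034,-0.0485,-0.0155,0],[0.034,-0.0485,-0.0155,0],[0.034,-0.0485,-0.0155,0],[0.0204,-0.0469,-0.0124,0],[0.0204,-0.0469,-0.0124,0],[0.0204,-0.0469,-0.0124,0]]'
```

```text
hook [672.   28.9 258. ]
   scene [380.1 212.2] [([377.5, 210.9], 0.79)]
   top [270.4 139.3] [([271.1, 141.4], 0.9)]
  tri [  -8.5 -130.2  258.7] 1.7456606375895563
hook_tip [691.1  34.8 237. ]
   scene [383.6 220.1] [([382.7, 217.7], 0.86)]
   top [269.  135.8] [([270.4, 136.2], 0.73)]
  tri [  15.2 -131.5  245.3] 1.2323363729161247
shoulder [609.9   9.8 149.5]
   scene [363.8 226.2] [([360.5, 225.5], 0.88)]
   top [280.5 168.6] [([286.8, 166.8], 0.68), ([290.6, 163.8], 0.53)]
  tri [ -67.7 -147.7  160.3] 2.850878152680897
hanger [672.   28.9  87. ]
   scene [374.6 248.9] [([377.5, 250.2], 0.63)]
   top [275.9 156.4] [([277.2, 157.5], 0.78)]
  tri [   2.2 -126.3   79.7] 7.592194825920899
clock: 23.6
eef_pos: [380.9, 477.6, 435.1]
eef_rot: [-0.411, 2.62, 0.136]
force: [1.2, -0.7, 0.4]
gripper_width: 85.4
gripper_force: 0.0
```

```bash
python3 - <<'E'
from h import *
im=cv2.imread('pics/top6.png')[115:195,240:310].astype(int)
m=(im[:,:,2]-im[:,:,0]>25)
v,u=np.nonzero(m);print(len(u))
for row in range(80):
    uu=u[v==row]
    if len(uu):print(row+115,uu.min()+240,uu.max()+240,end=' | ')
t=shot('top')
for pt in((-100,-129,87+55),(-65,-129,87+73),(0,-129,87+107),(65,-129,87+73),(100,-129,87+55),(-100,-129,97),(0,-129,97),(100,-129,97)):print(pt,proj(t,fromA(pt)).round(1))
E
```

```text
346
130 253 254 | 131 252 255 | 132 252 256 | 133 253 257 | 134 254 258 | 135 254 260 | 136 254 261 | 137 256 262 | 138 255 263 | 139 256 264 | 140 257 263 | 141 257 260 | 144 270 270 | 145 268 270 | 146 264 270 | 147 263 271 | 148 264 270 | 149 265 275 | 150 266 276 | 151 267 277 | 152 268 277 | 153 269 278 | 154 270 279 | 155 270 280 | 156 271 280 | 157 272 281 | 158 273 282 | 159 274 283 | 160 275 284 | 161 276 284 | 162 277 285 | 163 278 286 | 164 279 287 | 165 280 288 | 166 281 288 | 167 282 289 | 168 282 290 | 169 283 291 | 170 284 291 | 171 285 292 | 172 286 293 | 173 287 294 | 174 288 294 | 175 289 294 | 176 290 293 | 177 291 291 | (-100, -129, 142) [284.2 179. ]
(-65, -129, 160) [280.2 167.7]
(0, -129, 194) [272.6 146.2]
(65, -129, 160) [267.3 131.7]
(100, -129, 142) [264.5 124.3]
(-100, -129, 97) [285.3 182.4]
(0, -129, 97) [275.6 155.5]
(100, -129, 97) [266.1 129.2]
```

```bash
python3 - <<'E'
from h import *
t=shot('top')
n=atz(t,(291.5,176.3),142);f=atz(t,(253.3,130.3),142);d=n-f
print(toA(n).round(1),toA(f).round(1),np.linalg.norm(d),'rel yaw',np.arctan2(*(toA(f)-toA(n))[[1,0]]))
G=fromA([-78,-137,143]);z=st()[1][:,2]
rep([430,-20,370],G+19*z-200*z,G+19*z,yaw=.299)
E
```

```text
[ -99.5 -154.2  142. ] [ 92.8 -87.3 142. ] 203.63475712620652 rel yaw 0.3347756064139339
t 23.7 p [378.7 473.2 433.5] x [-0.842 -0.263 -0.47 ] y [-0.308  0.951  0.019] z [ 0.442  0.161 -0.882] q [ 0.82  0.18  1.51 -0.25  1.03 -0.98] w 85.5 F [-0.8  0.1  0.6]
turn 0.0037303914255006013
-> [430, -20, 370] tool mm [ 116.6 -486.1   -0.6] rows 9.722619957020322
-> [519.72874738 -30.81432443 302.6847809 ] tool mm [-41.1 -39.2  97.4] rows 1.9470139748102293
-> [608.22306798   1.35888688 126.23750919] tool mm [ -0.  -0. 200.] rows 3.9999999999999996
```

```bash
python3 -m inch '[[0.0106,-0.0442,0,0],[0.0106,-0.0442,0,0],[0.0106,-0.0442,0,0],[0.0106,-0.0442,0,0],[0.0106,-0.0442,0,0],[0.0106,-0.0442,0,0],[0.0106,-0.0442,0,0],[0.0106,-0.0442,0,0]]' >/dev/null
python3 -m inch '[[0.0106,-0.0442,0,0],[0.0106,-0.0442,0,0],[0.0106,-0.0442,0,0],[-0.0137,-0.0131,0.0325,0],[-0.0137,-0.0131,0.0325,0],[-0.0137,-0.0131,0.0325,0],[0,0,0,0]]' >/dev/null
python3 - <<'E'
from h import *
G=fromA([-78,-137,143]);z=st()[1][:,2]
rep(G+19*z,yaw=.299)
w=shot('wrist','w7.png')
for n,pt in(('shoulder',(-65,0,62.5)),('hook',(0,0,171)),('hanger',(0,0,0))):
    q=R.from_euler('z',.335).apply(pt)+[0,-121,87];print(n,proj(w,fromA(q)).round(1),[(np.round(a['uv'],1).tolist(),round(a['p'],2)) for a in viewer.mark_of('wrist',n)])
E
```

```text
t 25.2 p [527.9 -24.7 298.6] x [-0.841 -0.262 -0.473] y [-0.31   0.95   0.025] z [ 0.443  0.167 -0.881] q [-0.46  0.18  1.91  0.52  0.77 -2.67] w 85.4 F [ 0.  -0.1 -0.7]
turn 0.002960044718328369
-> [608.22515595   1.48488022 126.26202143] tool mm [  7.   -4.3 191.7] rows 3.834674106433676
shoulder [308.3 194.9] [([296.8, 192.4], 0.84)]
hook [334.  333.9] [([321.5, 332.7], 0.67)]
hanger [326.3 195. ] [([322.7, 190.0], 0.86)]
```

View pics/w7.png

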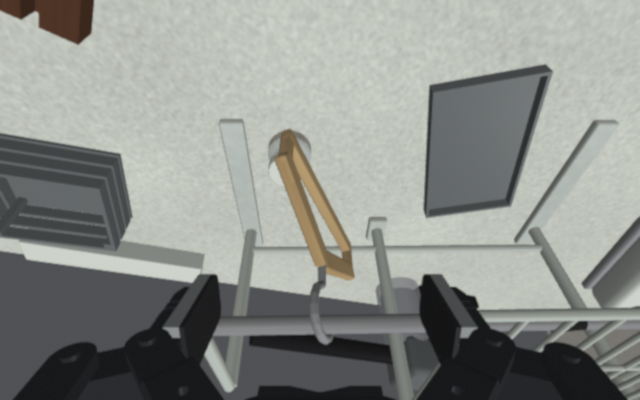

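The wrist view shows the hanger hooked on the rail: hook at (322,333), near end at (288,135), yawed about 0.33 rad. It lies between the open fingers, so closing will square it up. The sleeve is hidden under the shelf at right.

```bash
python3 -m inch '[[0.0014,-0.0024,0.0383,0],[0.0014,-0.0024,0.0383,0],[0.0014,-0.0024,0.0383,0],[0.0014,-0.0024,0.0383,0],[0.0014,-0.0024,0.0383,0],[0,0,0,0]]'
python3 - <<'E'
from h import *
G=fromA([-78,-143,143]);s,M=st();z=M[:,2]
rep(G+19*z,yaw=.299);print('grasp airer',toA(s['eef_pos']-19*z).round(1))
w=shot('wrist','w8.png')
for n in('shoulder','hanger'):print(n,[(np.round(a['uv'],1).tolist(),round(a['p'],2)) for a in viewer.mark_of('wrist',n)])
im=w['pixels'].astype(int);m=im[:,:,0]-im[:,:,2]>45
for row in range(100,400,25):
    u=np.nonzero(m[row])[0]
    if len(u):print(row,u.min(),u.max(),len(u))
E
```

```text
clock: 26.0
eef_pos: [615.1, 0.3, 135.3]
eef_rot: [-0.407, 2.644, 0.129]
force: [0.2, 0.9, -0.1]
gripper_width: 85.3
gripper_force: 0.0
t 26.0 p [6.151e+02 3.000e-01 1.353e+02] x [-0.851 -0.263 -0.455] y [-0.306  0.952  0.022] z [ 0.428  0.158 -0.89 ] q [-0.32  0.56  1.88  0.76  0.43 -2.85] w 85.3 F [ 0.2  0.9 -0.1]
turn 0.00039852981655523457
-> [609.70757855  -4.42223443 126.09010764] tool mm [10.1 -3.1  5.2] rows 0.20138997044689283
grasp airer [ -71.4 -140.1  152.3]
shoulder [([283.2, 304.0], 0.69)]
hanger [([332.1, 268.4], 0.7)]
200 276 282 7
225 274 298 25
250 235 315 51
275 247 331 48
300 258 347 45
325 269 363 43
350 281 370 31
375 292 316 25
```

```bash
python3 -m inch '[[0.010,-0.003,0.007,0],[0,0,0,0]]' >/dev/null; python3 -m inch '[[0,0,0,0],[0,0,0,0],[0,0,0,0],[0,0,0,0],[0,0,0,0],[0,0,0,0],[0,0,0,0]]' 0
python3 - <<'E'
from h import *
np.set_printoptions(precision=1,suppress=True)
s,M=st();z=M[:,2];rep(yaw=.299);print('grasp airer',toA(s['eef_pos']-19*z).round(1))
ims={c:shot(c,f'{c}9.png') for c in('scene','top')}
for n,pt in(('hook',(0,-129,258)),('hook_tip',(20,-129,237)),('hanger',(0,-129,87))):
    P=fromA(pt);rs=[];print(n)
    for c in ims:
        pr=proj(ims[c],P);d=[a for a in viewer.mark_of(c,n) if np.linalg.norm(a['uv']-pr)<20];print('  ',c,pr,[(a['uv'],round(a['p'],2)) for a in d])
        if d: rs.append(ray(ims[c],d[0]['uv']))
    if len(rs)==2:X,e=tri(rs);print('  tri',toA(X),e[0])
E
```

```text
clock: 27.05
eef_pos: [613.5, -3.4, 130.5]
eef_rot: [-0.402, 2.651, 0.123]
force: [0.4, -0.3, 1.0]
gripper_width: 10.8
gripper_force: 60.3
t 27.05 p [613.5  -3.4 130.5] x [-0.9 -0.3 -0.4] y [-0.3  1.   0. ] z [ 0.4  0.2 -0.9] q [-0.3  0.6  1.9  0.8  0.4 -2.9] w 10.8 F [ 0.4 -0.3  1. ]
turn -0.002929636811404565
grasp airer [ -74.  -143.   147.5]
hook
   scene [380.1 212.2] [([373.4, 211.7], 0.55)]
   top [270.4 139.3] [([277.3, 140.1], 0.62)]
  tri [ -11.4 -148.2  261.9] 0.618645662064365
hook_tip
   scene [383.6 220.1] [([379.3, 221.0], 0.69)]
   top [269.  135.8] [([275.6, 141.2], 0.65), ([275.6, 136.7], 0.57)]
  tri [   4.1 -138.8  226.3] 5.12112156093893
hanger
   scene [374.6 248.9] []
   top [275.9 156.4] [([282.8, 155.4], 0.71)]
```

```bash
python3 - <<'E'
from h import *
im=cv2.imread('pics/t0.png').astype(int).sum(2)[155:173,193:213]
print(im.min(),np.median(im))
v,u=np.nonzero(im<im.min()+60);print(list(zip(u+193,v+155)))
w=np.clip(130-im,0,None)
E
python3 -m inch '[[0,0.014,0.0003,0],[0,0.014,0.0003,0],[0,0.014,0.0003,0],[0,0.014,0.0003,0],[0,0.014,0.0003,0],[0,0.010,0.0002,0],[0,0.010,0.0002,0]]'; python3 -c "
from h import *
s,M=st();rep(yaw=.299);print(toA(s['eef_pos']-19*M[:,2]).round(1), (M.T@Ra[:,1]).round(3), M[:,2].round(3))"
```

```text
10 188.5
[(np.int64(202), np.int64(161)), (np.int64(203), np.int64(161)), (np.int64(204), np.int64(161)), (np.int64(201), np.int64(162)), (np.int64(202), np.int64(162)), (np.int64(203), np.int64(162)), (np.int64(204), np.int64(162)), (np.int64(201), np.int64(163)), (np.int64(202), np.int64(163)), (np.int64(203), np.int64(163)), (np.int64(204), np.int64(163)), (np.int64(200), np.int64(164)), (np.int64(201), np.int64(164)), (np.int64(202), np.int64(164)), (np.int64(203), np.int64(164)), (np.int64(204), np.int64(164)), (np.int64(205), np.int64(164)), (np.int64(200), np.int64(165)), (np.int64(201), np.int64(165)), (np.int64(202), np.int64(165)), (np.int64(203), np.int64(165)), (np.int64(204), np.int64(165)), (np.int64(205), np.int64(165)), (np.int64(200), np.int64(166)), (np.int64(201), np.int64(166)), (np.int64(202), np.int64(166)), (np.int64(203), np.int64(166)), (np.int64(204), np.int64(166)), (np.int64(201), np.int64(167)), (np.int64(202), np.int64(167)), (np.int64(203), np.int64(167))]
clock: 28.15
eef_pos: [586.4, 84.0, 130.6]
eef_rot: [-0.403, 2.651, 0.123]
force: [1.3, -1.4, 0.3]
gripper_width: 10.1
gripper_force: 60.4
t 28.15 p [586.4  84.  130.6] x [-0.855 -0.261 -0.449] y [-0.302  0.953  0.02 ] z [ 0.423  0.152 -0.893] q [-0.16  0.54  1.95  0.77  0.32 -2.73] w 10.1 F [ 1.3 -1.4  0.3]
turn -0.0020500875375600407
[-74.1 -51.6 147.5] [0.002 1.    0.021] [ 0.423  0.152 -0.893]
```

```bash
python3 -m inch '[[0,0.008,0.0002,0],[0,0.010,0.0002,0],[0,0.010,0.0002,0],[0,0.010,0.0002,0]]'; python3 -m inch '[[0,0.012,0.0003,0],[0,0.012,0.0003,0],[0,0.012,0.0003,0],[0,0.012,0.0003,0],[0,0.012,0.0003,0],[0,0.012,0.0003,0],[0,0.012,0.0003,0],[0,0,0,0]]'; python3 - <<'E'
from h import *
np.set_printoptions(precision=1,suppress=True)
s,M=st();rep(yaw=.299);print(toA(s['eef_pos']-19*M[:,2]).round(1), (M.T@Ra[:,1]).round(3))
ims={c:shot(c,f'{c}10.png') for c in('scene','top')}
print([(a['uv'],a['p']) for a in viewer.mark_of('scene','mark')],proj(ims['scene'],fromA((0,88,250))))
for n,pt in(('hook',(0,70,258)),('hook_tip',(20,70,237)),('hanger',(0,70,87))):
    P=fromA(pt);rs=[];print(n)
    for c in ims:
        pr=proj(ims[c],P);d=[a for a in viewer.mark_of(c,n) if np.linalg.norm(a['uv']-pr)<20];print('  ',c,pr,[(a['uv'],round(a['p'],2)) for a in d])
        if d: rs.append(ray(ims[c],d[0]['uv']))
    if len(rs)==2:X,e=tri(rs);print('  tri',toA(X),e[0])
E
```

```text
clock: 28.55
eef_pos: [575.5, 119.8, 130.5]
eef_rot: [-0.402, 2.652, 0.123]
force: [0.7, -1.5, 1.0]
gripper_width: 10.6
gripper_force: 60.4
clock: 29.35
eef_pos: [550.5, 201.3, 130.4]
eef_rot: [-0.408, 2.651, 0.124]
force: [0.2, 2.3, 2.5]
gripper_width: 10.7
gripper_force: 60.4
t 29.35 p [550.5 201.3 130.4] x [-0.9 -0.3 -0.4] y [-0.3  1.   0. ] z [ 0.4  0.2 -0.9] q [ 0.1  0.5  2.   0.6  0.2 -2.3] w 10.7 F [0.2 2.3 2.5]
turn 0.0012210709413654846
[-73.8  71.1 147.4] [-0.  1.  0.]
[([326.2, 219.1], 0.41)] [423.  191.1]
hook
   scene [420. 191.] [([418.7, 191.5], 0.93)]
   top [207.6 161. ] []
hook_tip
   scene [423.3 198.5] [([420.9, 195.4], 0.68)]
   top [207.3 157.1] [([208.4, 157.4], 0.48)]
  tri [ 12.4  64.7 248.8] 1.2862928642366058
hanger
   scene [412.1 226.9] [([415.8, 224.4], 0.9)]
   top [220.  175.8] [([216.7, 174.6], 0.64)]
  tri [ 5.3 79.2 98.3] 1.879196437020063
```

```bash
python3 -m inch '[[0,0.007,0,0],[0,0.006,0,0],[0,0.006,0,0],[0,0,0,0]]'; python3 - <<'E'
from h import *
np.set_printoptions(precision=1,suppress=True)
s,M=st();print(toA(s['eef_pos']-19*M[:,2]).round(1))
ims={c:shot(c,f'{c}11.png') for c in('scene','top')}
for n,pt in(('hook',(0,88,258)),('hook_tip',(20,88,237))):
    P=fromA(pt);rs=[];print(n)
    for c in ims:
        pr=proj(ims[c],P);d=[a for a in viewer.mark_of(c,n) if np.linalg.norm(a['uv']-pr)<20];print('  ',c,pr,[(a['uv'],round(a['p'],2)) for a in d])
        if d: rs.append(ray(ims[c],d[0]['uv']))
    if len(rs)==2:X,e=tri(rs);print('  tri',toA(X),e[0])
print('end px',proj(ims['scene'],fromA((0,75,250))),proj(ims['scene'],fromA((0,101,250))),proj(ims['top'],fromA((0,75,250))),proj(ims['top'],fromA((0,101,250))))
g=ims['scene']['pixels'].astype(int).sum(2)[182:202,410:434];print(g)
g=ims['top']['pixels'].astype(int).sum(2)[154:172,194:214];print(g)
E
```

```text
clock: 30.2
eef_pos: [545.5, 217.7, 130.6]
eef_rot: [-0.403, 2.652, 0.123]
force: [-0.0, 1.7, 0.7]
gripper_width: 11.0
gripper_force: 60.3
[-73.8  88.3 147.6]
hook
   scene [423.4 189.3] [([423.9, 186.6], 0.97), ([421.4, 200.9], 0.7)]
   top [201.8 163. ] [([200.1, 167.2], 0.79)]
  tri [ -9.6  98.2 259.2] 2.306890952502704
hook_tip
   scene [426.6 196.6] [([423.0, 195.0], 0.61)]
   top [201.7 159. ] [([202.5, 160.2], 0.49)]
  tri [ 10.9  83.3 242. ] 3.6730574808757552
end px [420.6 192.3] [425.4 189.8] [206.6 162.3] [198.4 165.1]
[[216 196 298 440 529 552 545 531 493 436 407 422 446 462 480 482 486 488
  499 527 557 580 585 575]
 [273 242 340 491 576 592 568 519 466 435 431 434 442 454 472 488 493 494
  492 498 514 535 537 521]
 [345 316 389 516 595 612 590 527 445 409 423 449 454 448 457 468 478 485
  490 484 474 479 492 502]
 [363 385 446 541 600 615 593 519 422 366 375 416 447 458 458 456 452 457
  461 461 457 463 480 506]
 [303 384 471 551 596 610 584 497 390 328 325 360 399 439 463 467 453 443
  450 463 478 498 516 527]
 [234 335 452 519 559 584 562 472 364 307 293 306 340 389 4
[... 2287 characters left out ...]
 182 161
  157 155]
 [275 283 206 240 215 126  62 173 249 215 122  56 231 286 191 168 161 134
  155 182]
 [277 307 252 242 231 176  40 119 213 225 143  26 182 279 235 173 219 179
  150 184]
 [263 306 268 200 229 185  70  75 178 224 170 124 203 288 272 168 226 202
  159 188]
 [235 276 278 180 186 161 116  63 176 247 204 201 220 263 282 192 207 224
  169 164]
 [203 257 294 218 152 154 172 141 161 227 215 191 189 209 258 234 187 234
  184 152]
 [162 208 283 256 161 181 186 179 174 193 195 170 177 210 265 266 187 242
  206 148]
 [152 193 275 283 179 184 188 187 184 187 183 173 152 152 250 282 189 221
  226 172]
 [160 187 265 294 218 186 184 186 183 188 175 157 136 135 224 283 233 197
  236 185]]
```

```bash
python3 -m inch '[[0,0,0,0],[0,0,0,0],[0,0,0,0],[0,0,0,0],[0,0,0,0],[0,0,-0.008,0],[0,0,-0.015,0],[0,0,-0.02,0]]' 1; python3 -m inch '[[0,0,-0.03,0],[0,0,-0.04,0],[0,0,-0.045,0],[0.01,0,-0.045,0],[0.02,0,-0.04,0],[0.03,0,-0.03,0],[0.03,0,-0.02,0],[0,0,0,0]]'; python3 - <<'E'
from h import *
s,M=st();rep()
E
```

```text
clock: 31.3
eef_pos: [526.8, 210.9, 169.2]
eef_rot: [-0.402, 2.653, 0.123]
force: [0.7, 0.0, 0.0]
gripper_width: 85.3
gripper_force: 0.0
clock: 32.1
eef_pos: [340.0, 149.2, 352.1]
eef_rot: [-0.402, 2.652, 0.122]
force: [1.0, -0.6, -0.1]
gripper_width: 85.3
gripper_force: 0.0
t 32.1 p [340.  149.2 352.1] x [-0.855 -0.26  -0.449] y [-0.3    0.954  0.019] z [ 0.423  0.151 -0.893] q [-0.03 -0.21  2.1   0.23  0.83 -2.02] w 85.3 F [ 1.  -0.6 -0.1]
```

```bash
python3 -m inch '[[0,0,0,0],[0,0,0,0],[0,0,0,0],[0,0,0,0],[0,0,0,0],[0,0,0,0],[0,0,0,0],[0,0,0,0]]' >/dev/null; python3 -m inch '[[0,0,0,0],[0,0,0,0],[0,0,0,0],[0,0,0,0],[0,0,0,0],[0,0,0,0],[0,0,0,0],[0,0,0,0]]' >/dev/null; python3 - <<'E'
from h import *
np.set_printoptions(precision=1,suppress=True)
ims={c:shot(c,f'{c}12.png') for c in('scene','top','wrist')}
for n,pt in(('hook',(0,88,258)),('hook_tip',(20,88,237)),('shoulder',(-65,88,149.5)),('hanger',(0,88,87)),('mark',(0,88,250))):
    P=fromA(pt);rs=[];print(n)
    for c in ims:
        pr=proj(ims[c],P);d=[a for a in viewer.mark_of(c,n) if np.linalg.norm(a['uv']-pr)<40];print('  ',c,pr,[(a['uv'],round(a['p'],2)) for a in d])
        if d: rs.append(ray(ims[c],d[0]['uv']))
    if len(rs)>=2:X,e=tri(rs);print('  tri',toA(X),np.array(e))
print(ims['top']['pixels'].astype(int).sum(2)[158:172,194:214])
im=ims['top']['pixels'].astype(int);m=(im[:,:,0]-im[:,:,2]>25)[140:215,180:250]
for row in range(75):
    uu=np.nonzero(m[row])[0]
    if len(uu):print(row+140,uu.min()+180,uu.max()+180,end=' | ')
for pt in((-100,88,142),(0,88,194),(100,88,142)):print(pt,proj(ims['top'],fromA(pt)),proj(ims['wrist'],fromA(pt)))
E
```

```text
hook
   scene [423.4 189.3] [([422.0, 188.1], 0.65)]
   top [201.8 163. ] [([201.8, 163.8], 0.74), ([202.9, 158.0], 0.66)]
   wrist [320.1 341.4] [([318.8, 342.4], 0.79)]
  tri [ -4.6  86.8 261.3] [1.2 1.6 0.6]
hook_tip
   scene [426.6 196.6] [([425.3, 194.0], 0.78)]
   top [201.7 159. ] [([202.1, 160.2], 0.87)]
   wrist [319.7 332.3] []
  tri [ 12.9  86.7 245.1] [0.1 0.1]
shoulder
   scene [405.2 203.9] [([408.7, 202.1], 0.6), ([410.9, 226.5], 0.27)]
   top [216.5 191. ] [([220.0, 189.5], 0.82)]
   wrist [318.7 238.1] [([314.0, 232.8], 0.59)]
  tri [-63.7  84.9 151.1] [16.   9.2  9.5]
hanger
   scene [415.3 225.1] [([414.3, 227.1], 0.86)]
   top [214.9 177.5] []
   wrist [317.8 234.3] []
mark
   scene [423.  191.1] []
   top [202.5 163.7] [([203.1, 159.2], 0.83), ([202.4, 158.4], 0.57)]
   wrist [320. 335.] [([316.5, 335.2], 0.91)]
  tri [ 15.8  83.5 242.7] [0.3 0.3]
[[275 309 312 305 306 307 290 241 195 165 238 279 224 173 125 182 180 161
  202 214]
 [290 313 311 306 307 308 284 241 186 109 177 259 251 163 151 201 223 209
  218 223]
 [277 275 314 313 314 295 253 236 206 127 112 232
[... 1099 characters left out ...]
55 206 209 | 156 206 209 | 157 206 210 | 158 207 210 | 159 207 207 | 164 212 212 | 165 210 212 | 166 210 212 | 167 210 213 | 168 211 213 | 169 211 213 | 170 211 214 | 171 211 214 | 172 212 215 | 173 212 215 | 174 212 215 | 175 213 216 | 176 212 216 | 177 213 216 | 178 213 217 | 179 213 216 | 183 217 218 | 184 213 218 | 185 213 219 | 186 214 219 | 187 214 220 | 188 214 220 | 189 215 220 | 190 215 221 | 191 216 221 | 192 216 221 | 193 217 221 | 194 217 222 | 195 217 222 | 196 218 222 | 197 218 223 | 198 219 223 | 199 219 223 | 200 219 222 | 201 220 223 | 202 220 223 | (-100, 88, 142) [220.2 201.5] [318.7 215.3]
(0, 88, 194) [207.1 168.8] [319.1 294.8]
(100, 88, 142) [202.1 145.7] [318.2 299.3]
```

The hanger hangs square, with its hook centred on the sleeve (dark sleeve ends visible on both sides, at top px 200 and 205, hook at 203). I let it settle a little more and hand in.

```bash
python3 -m inch '[[0,0,0,0],[0,0,0,0],[0,0,0,0],[0,0,0,0],[0,0,0,0],[0,0,0,0],[0,0,0,0],[0,0,0,0]]' >/dev/null; python3 -m inch '[[0,0,0,0],[0,0,0,0],[0,0,0,0],[0,0,0,0],[0,0,0,0],[0,0,0,0],[0,0,0,0],[0,0,0,0]]' | head -1; python3 -c "
from cell import r
print(r.hand_in())"
```

```text
clock: 36.2
the job is handed in; nothing more can be done
None
```

I handed the job in at about 36 s; no verdict came back. In the last pictures the shouldered hanger hung released, upright and square, its hook on the black sleeve within a few mm of the middle, and I saw no bystander moved.

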